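# Screw the filler cap back on the steam cleaner

### The arm

A 7-joint arm with a two-finger parallel gripper is mounted at the origin on the work surface. World frame = base frame: x ahead of the robot, y to its left, z up, the work surface at z = 0. Lengths are in m, angles in degrees, forces in N, time in s.
With the tool pointing down it reaches from about 0.35 to 0.9 m from the base axis. Payload 7.2 kg.
Tool frame: the origin (TCP) lies on the front face of the gripper's body, between the roots of the fingers; the fingertips stand 73 mm ahead of it and the grasp point (between the pads) lies 54 mm ahead of it (env.tip_extent is the z of the fingertips in the tool frame, in m); z points along the fingers, y is the line along which they close (so a half turn about z gives the same grasp; the last joint's range is limited). The gripper opens to 85 mm and grips with 20 to 120 N. Pads are 22 mm wide; open, the fingers measure 114 mm over their backs; the gripper's body (76 mm by 85 mm) begins 54 mm behind the grasp point. The pads swing forward as they close: fully open they stand 13 mm farther back than shut.
Start: joints at [-80.97, 23.554, -0.728, 91.456, 0.321, 64.991, -4.71], TCP at [0.14, 0.609, 0.304] pointing down, gripper open.
Joint ranges: [-169.25, 169.25], [-16.82, 113.86], [-84.01, 82.57], [7.8, 145.47], [-59.2, 239.2], [7.22, 106.19], [-163.78, 163.78]. Speed limits (degrees/s): [136.94, 136.94, 172.46, 172.46, 180, 180, 180].

### API

Orientations are given as a 3x3 rotation matrix whose columns are the frame's x, y, z axes.
In Python, from cell import env gives the robot as it stands.
- The arm moves only by the tool jog_arm, never from a script. Its arguments are lists of equal length, an entry for each row: "dp": the shift along the tool's x, y, z in units of 20 cm (1.0 is 20 cm), a list of three; "roll": the turn about the tool's z in units of 90 degrees (1.0 is 90 degrees); "hand": the opening in per cent of the stroke, from 0 (shut) to 100 (fully open). A call has 1 to 12 rows; each row is the pose to reach, as a shift and turn from the pose commanded when the call began, along the tool's axes at that moment; what a row does not reach only later rows make up. A row lasts 1/12 s, in which the tool goes at most 41.7 mm and 7.16 degrees, less where a joint would pass 70% of its speed; a pose out of reach is approached as far as the arm can. A call with a number of a shift or a turn outside -1 to 1 is refused whole. A call with a gripper value outside its range is refused whole. The fingers move at their own pace and stop on an object; the grip force is fixed at half the most. Time passes only in rows, so rows that repeat a pose let the fingers close. It gives the time, the measured TCP pose, the force, the opening and the grip force at its end, in the units of the state.
- env.sense(): the state, without advancing time (a new reading comes with each control period).
- env.read_camera(name): name is "scene" or "top" or "wrist"; returns a dict with "frame" (384x512x3 uint8, red, green, blue), "camera_matrix" (3x3 intrinsics, pixels), "position" and "orientation" of the camera in the world; the wrist camera has in their place "tool_from_camera" (4x4, takes a point from camera to tool coordinates, whose origin is the TCP and whose axes are the flange's). Camera axes: x right, y up, looking along -z (the intrinsics and any distortion apply to the point x, -y, -z); pixel columns grow to the right and rows downward; lengths in m; the calibration is good to about 2 mm. The wrist camera is an equidistant fisheye: a pixel r from the principal point sees the ray r / f radians off the axis. A picture is of the moment at which its call begins: read the wrist's pose just before it. There is no depth.
- env.hand_in(): hands the job in; it is judged then, once.
Trained networks look in a picture, given as the dict that the camera call returned (one of the last four; its "shot" number tells which), for a name from the list of things; names that differ only in an ending like _2 or _b are one class to them, and where a whole thing is asked for, a point or a joint stands for the part that bears it (a point fixed in the world has none). Each returns a list of dicts, best first, with "conf" (0 to 1); they miss things now and then, are a little off and sometimes report something else, mostly with a low value. They report only what shows in the picture. A call takes as long as a camera call.
- env.spot_in(picture, label): "location" ([column, row] in pixels, amid what is visible of it).
The state is a dict: "time_s": time; "joint_pos": joint angles; "qd": joint speeds; "effort": joint torques, N m; "position": TCP position; "ee_rot": TCP orientation; "wrist_force": force on the tool from outside, world axes, zero at the start; "moment": the same for the moment, N m; "width": finger opening in m; "grip_force": force on a finger pad.
Only numpy, scipy, OpenCV 4.12 (cv2) and the standard library are available. Lean on these libraries where they do the work, as an engineer would, in place of code of your own. Each camera call takes 0.05 s, during which the arm holds its last target. There are 200 camera calls.

### The job

Take the filler cap from the lavender dish and put it back on the steam cleaner: set it upright in the filler neck and, resting it lightly on the thread, turn it backwards (anticlockwise from above) until you feel it reach the end of the thread and drop with a click, then turn it forwards until its flange is fully home on the rim of the neck, and let go. Do not lean on it or force it on the thread, and leave the other things on the counter where they are.

Things in the scene. Friction and masses are not known exactly. Their poses are not given: they have to be found in the camera images.
- cleaner: steam cleaner, a white plastic box 300 x 210 mm, top 150 mm above the counter, too heavy to shift. Origin: centre of its underside; x runs from its front (hose socket, facing the robot at yaw 0) to its back. A black carrying handle 20 mm thick arches across the top 105 mm behind the origin, 205 mm above the counter; the filler neck stands 50 mm in front of the origin.
- neck_rim (a point): centre of the filler neck's mouth, level with its flat rim, 182 mm above the counter; axes as the cleaner. The upright metal neck is 60 mm across outside and 32 mm tall; its bore is 46 mm across and flares to 52 mm at the rim.
- thread_top (a point): point on the neck's axis 5 mm below the rim, level with the top of the thread in the bore. Right-hand thread with three starts 120 degrees apart: ribs 2 mm thick leaving a hole 38 mm across, each going down 18 mm per full turn (2.9 mm per rad), so one rib lies 6 mm above the next. The angle of the starts differs from case to case and is not measured; this point's yaw is the cleaner's.
- cap: black plastic filler cap standing plug down in the dish, 58 mm tall, about 90 g. Origin: centre of the plug's flat foot; z up along its axis; x along its grip bar. From the foot up: plug 36 mm across, its lowest 8 mm tapering to 26 mm; flange 60 mm across and 5 mm thick, underside 24.7 mm above the foot; grip bar across its top.
- cap_grip (a point): point inside the cap's grip bar, on the axis, 46.7 mm above the foot; axes as the cap. The bar is 52 mm long (x), 13 mm wide (y), 28 mm tall, from 29.7 to 57.7 mm above the foot.
- cap_lugs (a point): point on the cap's axis 12 mm above its foot, level with its three round lugs, 2.6 mm thick, reaching out to 44 mm across the plug; one on the +x side, the others 120 degrees either way. In the thread the lugs have 1.4 mm of play up and down, the plug 1 mm to each side. Home and snug, the cap resists turning with about 0.15 to 0.2 N m, which is enough; fingers on the bar slip round at about 0.3 N m.
- cap_flange (a point): point on the cap's axis level with the flange's underside, 24.7 mm above the foot; meets neck_rim when home. Set in at any angle the lugs rest on a rib, flange 3 to 9 mm above it. Turned back it climbs to nearly 9 mm within 120 degrees; there the rib ends and it can drop 6 mm. Turned forward from there it sinks 2.9 mm/rad, meets the rim after about 1 rad and is held tight within 0.5 rad more.
- dish: shallow round lavender ceramic dish in which the cap stands, 120 mm across, 16 mm tall, floor 5 mm thick. Origin: centre of its underside.
- canister: closed clear plastic canister of clothes pegs, 100 mm across, 160 mm tall. Origin: centre of its underside. Bystander.
- egg: wooden darning egg standing on its flat end, 58 mm across, 71 mm tall. Origin: centre of its underside. Bystander.
- brush: lint brush lying flat, 235 mm long along x, head 52 mm wide at +x, chrome handle at -x, 26 mm tall. Origin: under the joint of head and handle. Bystander.
- clipboard: aluminium clipboard lying flat, 320 mm along x, 228 mm along y, clip at +x 19 mm tall. Origin: centre of its underside. Bystander.
- spray: white spray bottle, 72 mm across, 204 mm tall. Origin: centre of its underside. Bystander.
- measure: white plastic measuring cup, 80 mm across, 85 mm tall, handle at +y. Origin: centre of its underside. Bystander.

How it is judged:
By the outcome, as a careful person would: the job done as asked, in the order asked, and still so for the second after the job is handed in, with the robot touching nothing.
It also fails if it takes over 61 s, if anything falls off the work surface, if the arm or the gripper's body presses on something with over 40 N, if the wrist force passes 120 N, or if a joint passes its speed limit or range.

## Working session

There is one attempt and no reset: what is moved stays moved. The work goes in short steps, Python scripts to look and compute and a tool call to move; the robot and the scene stay as the last step left them, time stands still between calls to the robot, and variables do not carry over. Pictures are saved under pics/ and viewed, at most 10 in all, crops included, and the job is handed in when it is done.

Besides the shell and the picture viewer there is one more tool, called after "Call:" by a JSON object that holds its "fn" and its "kwargs". jog_arm: Moves the arm, as the interface text tells. Its arguments: {"type":"object","properties":{"dp":{"type":"array","items":{"type":"array","items":{"type":"number","minimum":-1,"maximum":1}}},"roll":{"type":"array","items":{"type":"number","minimum":-1,"maximum":1}},"hand":{"type":"array","items":{"type":"number"}}},"required":["dp","roll","hand"]}

```bash
mkdir -p pics; ls
cat > h.py <<'E'
from cell import env
import numpy as np, cv2
def ray(c,px,s=None):
    K=np.array(c["camera_matrix"]); u=(px[0]-K[0,2])/K[0,0]; v=(px[1]-K[1,2])/K[1,1]
    if "tool_from_camera" in c:
        r=np.hypot(u,v); d=np.array([np.sin(r)*u/max(r,1e-9),-np.sin(r)*v/max(r,1e-9),-np.cos(r)])
        T=np.array(c["tool_from_camera"]); R=np.array(s["ee_rot"])
        return np.array(s["position"])+R@T[:3,3], R@T[:3,:3]@d
    return np.array(c["position"]), np.array(c["orientation"])@np.array([u,-v,-1])
def at(c,px,z,s=None):
    o,d=ray(c,px,s); return o+d*(z-o[2])/d[2]
def tri(rays):
    A=0;b=0
    for o,d in rays:
        d=d/np.linalg.norm(d);P=np.eye(3)-np.outer(d,d);A=A+P;b=b+P@o
    return np.linalg.solve(A,b)
def save(c,n): cv2.imwrite("pics/"+n+".png",c["frame"][:,:,::-1])
def proj(c,p):
    q=np.array(c["orientation"]).T@(np.array(p)-np.array(c["position"])); K=np.array(c["camera_matrix"])
    return K[0,2]+K[0,0]*q[0]/-q[2], K[1,2]-K[1,1]*q[1]/-q[2]
E
python3 - <<'E'
from h import *
np.set_printoptions(precision=3,suppress=True)
s=env.sense();print(s)
cs={n:env.read_camera(n) for n in("scene","top","wrist")}
for n,c in cs.items(): 
    print(n,c["frame"].shape,c["camera_matrix"],c.get("position"),c.get("tool_from_camera"))
for l in("cap","cap_grip","cap_flange","dish","neck_rim","cleaner","canister","egg","spray","measure"):
  for n,c in cs.items():
    z=dict(cap=.03,cap_grip=.05,cap_flange=.03,dish=.008,neck_rim=.182,cleaner=.15,canister=.08,egg=.035,spray=.1,measure=.045)[l]
    for r in env.spot_in(c,l)[:2]: print(l,n,np.round(r["location"]),round(r["conf"],2),at(c,r["location"],z,s))
cv2.imwrite("pics/a.png",np.vstack([cs["scene"]["frame"],cs["top"]["frame"]])[:,:,::-1][:, :][:768])
im=np.hstack([cs["scene"]["frame"],cs["top"]["frame"]]);
for n in cs: save(cs[n],n)
print(env.tip_extent)
E
```

```text
pics
{'time_s': 0.0, 'joint_pos': array([-80.971,  23.599,  -0.729,  91.505,   0.32 ,  64.991,  -4.711]), 'qd': array([ 0.006, -0.065,  0.026,  0.068, -0.055, -0.015, -0.045]), 'effort': array([  0.   , -60.063,   0.682, -29.94 ,   0.014,   0.011,   0.   ]), 'position': array([0.14 , 0.609, 0.303]), 'ee_rot': array([[-0.975,  0.224, -0.   ],
       [ 0.224,  0.975, -0.002],
       [-0.   , -0.002, -1.   ]]), 'wrist_force': array([-0.087, -0.504, -0.204]), 'moment': array([-0.01 ,  0.005, -0.012]), 'grip_force': 0.0, 'width': 0.08532844710615635}
scene (384, 512, 3) [[488.007   0.    261.442]
 [  0.    488.007 196.325]
 [  0.      0.      1.   ]] [ 1.263 -0.744  1.208] None
top (384, 512, 3) [[379.474   0.    262.242]
 [  0.    379.474 198.377]
 [  0.      0.      1.   ]] [0.27  0.032 1.348] None
wrist (384, 512, 3) [[297.319   0.    256.149]
 [  0.    297.319 195.153]
 [  0.      0.      1.   ]] None [[-0.001  0.947  0.322  0.083]
 [ 1.     0.001  0.001 -0.001]
 [ 0.001  0.322 -0.947 -0.07 ]
 [ 0.     0.     0.     1.   ]]
cap scene [157. 285.] 0.79 [ 0.517 -0.38   0.03 ]
cap top [37
[... 671 characters left out ...]
. 377.] 0.56 [0.302 0.401 0.182]
cleaner top [369. 198.] 0.5 [ 0.521 -0.316  0.15 ]
cleaner wrist [113. 377.] 0.72 [0.345 0.361 0.15 ]
canister scene [171. 224.] 0.61 [ 0.402 -0.233  0.08 ]
canister top [341. 234.] 0.69 [ 0.418 -0.23   0.08 ]
egg scene [210. 318.] 0.58 [ 0.706 -0.345  0.035]
egg scene [298. 185.] 0.26 [0.533 0.204 0.035]
egg top [331. 169.] 0.7 [ 0.659 -0.222  0.035]
egg top [365. 154.] 0.63 [ 0.71  -0.352  0.035]
spray scene [142. 321.] 0.65 [ 0.621 -0.494  0.1  ]
spray top [410. 173.] 0.61 [ 0.614 -0.477  0.1  ]
measure scene [ 99. 267.] 0.72 [ 0.359 -0.466  0.045]
measure top [410. 248.] 0.66 [ 0.366 -0.47   0.045]
measure wrist [118. 376.] 0.43 [0.474 0.249 0.045]
0.0726
```

View pics/top.png

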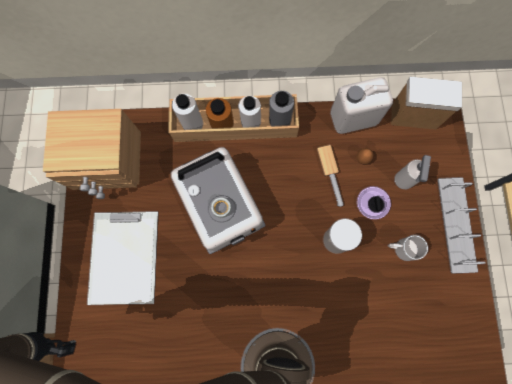

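View pics/scene.png

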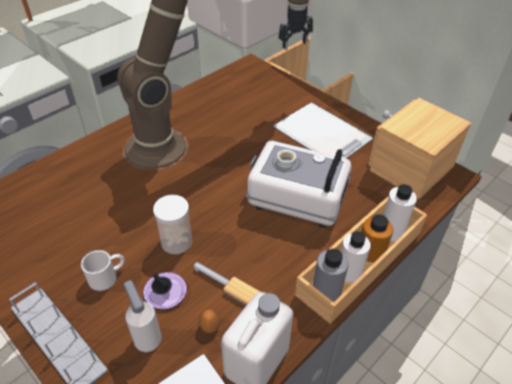

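The top view shows the neck at about (221,207), with the cleaner yawed about 25°. The cap is in the lavender dish at (374,203). Beside it stand the canister (342,235) and the spray bottle (410,175). In the scene view the neck is at (287,157) and the cap at (160,285). I'll lift and start toward the cap.

Call:
{"fn": "jog_arm", "kwargs": {"dp": [[-1, -0.54, -0.6], [-1, -0.54, -0.6], [-1, -0.54, -0.6], [-1, -0.54, -0.6], [-1, -0.54, -0.6], [-1, -0.54, -0.6], [-1, -0.54, -0.6]], "roll": [0.5, 0.5, 0.5, 0.5, 0.5, 0.5, 0.5], "hand": [100, 100, 100, 100, 100, 100, 100]}}

```text
time_s: 2.23
position: [0.3171, 0.4546, 0.4282]
ee_rot: [[-0.517, 0.856, 0.005], [0.856, 0.517, 0.004], [0.0, 0.006, -1.0]]
wrist_force: [0.9, -0.9, 0.1]
width: 0.0859
grip_force: 0.0
```

```bash
cat >> h.py <<'E'
def delta(p,yaw=None):
    s=env.sense(); R=np.array(s["ee_rot"]); print("t",round(s["time_s"],2),"pos",np.round(s["position"],4),"xyaw",np.round(np.degrees(np.arctan2(R[1,0],R[0,0])),2),"j",np.round(s["joint_pos"],1),"F",np.round(s["wrist_force"],1),"M",np.round(s["moment"],2))
    if p is not None: print("dp units",np.round(R.T@(np.array(p)-s["position"])/.2,3))
    if yaw is not None:
        d=(yaw-np.degrees(np.arctan2(R[1,0],R[0,0]))+180)%360-180; print("roll units",round(-d/90,3))
E
python3 - <<'E'
from h import *
delta([.42,.3,.42],60); delta([.5,-.33,.40])
E
```

```text
t 2.23 pos [0.3171 0.4546 0.4282] xyaw 121.15 j [-70.7  11.6  12.8  91.7  -2.5  76.7 -26.5] F [ 0.9 -0.9  0.1] M [-0.04 -0.03 -0.03]
dp units [-0.927  0.04   0.041]
roll units 0.679
t 2.23 pos [0.3171 0.4546 0.4282] xyaw 121.15 j [-70.7  11.6  12.8  91.7  -2.5  76.7 -26.5] F [ 0.9 -0.9  0.1] M [-0.04 -0.03 -0.03]
dp units [-3.83  -1.247  0.132]
```

Call:
{"fn": "jog_arm", "kwargs": {"dp": [[-1, 0.1, 0], [-1, 0.1, 0], [-1, 0.1, 0], [-1, 0.1, 0], [-1, 0.1, 0]], "roll": [0, 0, 0, 0, 0], "hand": [100, 100, 100, 100, 100]}}

```text
time_s: 2.65
position: [0.4353, 0.2974, 0.4243]
ee_rot: [[-0.53, 0.848, 0.001], [0.848, 0.53, 0.0], [-0.0, 0.001, -1.0]]
wrist_force: [0.4, 0.2, 0.0]
width: 0.0858
grip_force: 0.0
```

Call:
{"fn": "jog_arm", "kwargs": {"dp": [[-1, -0.4, 0], [-1, -0.4, 0], [-1, -0.4, 0], [-1, -0.4, 0], [-1, -0.4, 0], [-1, -0.4, 0]], "roll": [0, 0, 0, 0, 0, 0], "hand": [100, 100, 100, 100, 100, 100]}}

```text
time_s: 3.15
position: [0.4729, 0.0806, 0.4247]
ee_rot: [[-0.523, 0.852, 0.002], [0.852, 0.523, -0.001], [-0.002, 0.001, -1.0]]
wrist_force: [0.4, 0.5, -0.5]
width: 0.0852
grip_force: 0.0
```

Call:
{"fn": "jog_arm", "kwargs": {"dp": [[-1, -0.4, 0], [-1, -0.4, 0], [-1, -0.4, 0], [-1, -0.4, 0], [-1, -0.4, 0], [-1, -0.4, 0]], "roll": [0, 0, 0, 0, 0, 0], "hand": [100, 100, 100, 100, 100, 100]}}

```text
time_s: 3.65
position: [0.5101, -0.1309, 0.4245]
ee_rot: [[-0.524, 0.852, 0.002], [0.852, 0.524, -0.003], [-0.004, -0.0, -1.0]]
wrist_force: [-1.0, 0.4, -0.5]
width: 0.0856
grip_force: 0.0
```

Call:
{"fn": "jog_arm", "kwargs": {"dp": [[-1, -0.5, 0.2], [-1, -0.5, 0.2], [-1, -0.5, 0.2], [-1, -0.5, 0.2], [-1, -0.5, 0.2], [-1, -0.5, 0.2], [-1, -0.5, 0.2], [-1, -0.5, 0.2]], "roll": [0.6, 0.6, 0.6, 0.6, 0.6, 0.6, 0.6, 0.6], "hand": [100, 100, 100, 100, 100, 100, 100, 100]}}

```text
time_s: 4.32
position: [0.5315, -0.3479, 0.3829]
ee_rot: [[0.383, 0.924, -0.002], [0.924, -0.383, -0.001], [-0.001, -0.001, -1.0]]
wrist_force: [-0.4, 0.8, 1.4]
width: 0.0854
grip_force: 0.0
```

Run:
```python
from h import *
np.set_printoptions(precision=4,suppress=True)
delta(None)
s=env.sense(); c=env.read_camera("wrist"); save(c,"w1")
for l,z in(("cap_grip",.052),("dish",.008)):
    for r in env.spot_in(c,l)[:2]: print(l,r["location"],r["conf"],at(c,r["location"],z,s))
# scene + top: neck
rs=[]
for n,px in(("top",(221,207)),("scene",(287,157))):
    c=env.read_camera(n); print(n,at(c,px,.182)); rs.append(ray(c,px)); im=c["frame"][:,:,::-1]
    a,b=px; cv2.imwrite(f"pics/n_{n}.png",cv2.resize(im[b-60:b+60,a-60:a+60],None,fx=5,fy=5,interpolation=cv2.INTER_CUBIC)[:600,:600])
    for r in env.spot_in(c,"neck_rim")[:3]: print(r["location"],r["conf"])
print(tri(rs))
```

```text
t 4.32 pos [ 0.5315 -0.3479  0.3829] xyaw 67.5 j [ -6.5  28.5  54.   86.  -23.2  77.4  26.8] F [-0.4  0.8  1.4] M [ 0.04  0.   -0.05]
dish [270.0, 153.4] 0.55 [ 0.5492 -0.3582  0.008 ]
top [0.5058 0.1589 0.182 ]
[215.8, 197.2] 0.73
scene [0.5158 0.1573 0.182 ]
[298.8, 180.7] 0.7
[140.7, 318.8] 0.64
[0.509  0.1617 0.1744]
```

View pics/w1.png

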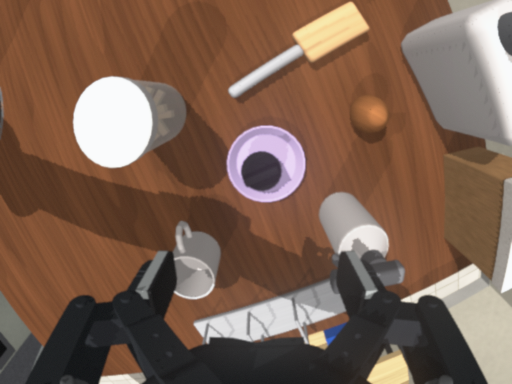

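The wrist view shows the dish at (266,163) and the dark cap in it at (262,171). The bar direction is not readable yet, so I'll enlarge it with contrast.

Run:
```python
from h import *
im=cv2.imread("pics/w1.png")[125:210,220:315]
a=cv2.resize(np.clip(im.astype(float)*3.5,0,255).astype(np.uint8),None,fx=6,fy=6,interpolation=cv2.INTER_CUBIC)[:510,:570]
b=cv2.resize(cv2.imread("pics/n_top.png"),(330,330))
cv2.imwrite("pics/z1.png",a); 
c=np.zeros((510,770,3),np.uint8); c[:440,:440]=cv2.resize(a,(440,440)); c[:330,440:770]=b; cv2.imwrite("pics/z1.png",c)
s=env.sense(); w=env.read_camera("wrist"); print(at(w,(262,171),.05,s), at(w,(266,163),.016,s))
```

```text
[ 0.53255043 -0.36686992  0.05      ] [ 0.54017756 -0.36573345  0.016     ]
```

View pics/z1.png

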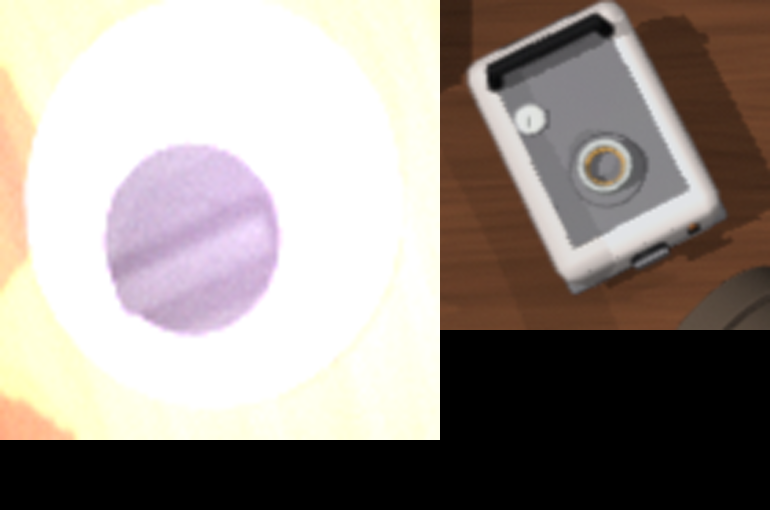

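In the enlarged crop the flange disc is centred at about pixel (261.5,171). The bar runs from (247,182) to (279,168). The neck rim is at (221.4,207) in the top view. Next I'll convert these to world positions.

Run:
```python
from h import *
np.set_printoptions(precision=4,suppress=True)
s=env.sense(); w=env.read_camera("wrist")
f=at(w,(261.5,171),.0345,s); a=at(w,(247,181.6),.0627,s); b=at(w,(278.7,167.9),.0627,s)
print("flange",f,"bar",(a+b)/2,np.linalg.norm(b-a),"yaw",np.degrees(np.arctan2(*(b-a)[1::-1])))
f[2]=.20; y=np.degrees(np.arctan2(*(b-a)[1::-1])); delta(f,y); delta(f,y+180)
```

```text
flange [ 0.5306 -0.3704  0.0345] bar [ 0.5325 -0.3692  0.0627] 0.047242089490428935 yaw 2.3389775741230268
t 4.77 pos [ 0.5321 -0.3459  0.3841] xyaw 68.15 j [ -6.6  28.3  53.9  86.1 -23.2  77.3  27.2] F [-0.2  0.2  0.4] M [ 0.    0.01 -0.05]
dp units [-0.117  0.038  0.921]
roll units 0.731
t 4.77 pos [ 0.5321 -0.3459  0.3841] xyaw 68.15 j [ -6.6  28.3  53.9  86.1 -23.2  77.3  27.2] F [-0.2  0.2  0.4] M [ 0.    0.01 -0.05]
dp units [-0.117  0.038  0.921]
roll units -1.269
```

Call:
{"fn": "jog_arm", "kwargs": {"dp": [[-0.12, 0.04, 0.2], [-0.12, 0.04, 0.4], [-0.12, 0.04, 0.6], [-0.12, 0.04, 0.8], [-0.12, 0.04, 0.8], [-0.12, 0.04, 0.8], [-0.12, 0.04, 0.8], [-0.12, 0.04, 0.8], [-0.12, 0.04, 0.8], [-0.12, 0.04, 0.8], [-0.12, 0.04, 0.8]], "roll": [0.73, 0.73, 0.73, 0.73, 0.73, 0.73, 0.73, 0.73, 0.73, 0.73, 0.73], "hand": [100, 100, 100, 100, 100, 100, 100, 100, 100, 100, 100]}}

```text
time_s: 5.68
position: [0.5306, -0.3713, 0.2237]
ee_rot: [[0.999, 0.044, -0.001], [0.044, -0.999, -0.0], [-0.001, 0.0, -1.0]]
wrist_force: [0.1, 0.1, -0.2]
width: 0.085
grip_force: 0.0
```

Run:
```python
from h import *
np.set_printoptions(precision=4,suppress=True)
delta([.5315,-.3702,.107],2)
s=env.sense(); c=env.read_camera("wrist")
def wp(p):
    T=np.array(c["tool_from_camera"]);K=np.array(c["camera_matrix"])
    q=T[:3,:3].T@(np.array(s["ee_rot"]).T@(np.array(p)-s["position"])-T[:3,3]); x,y,z=q[0],-q[1],-q[2]
    r=np.hypot(x,y);t=np.arctan2(r,z); return K[0,2]+K[0,0]*t*x/r,K[1,2]+K[1,1]*t*y/r
u,v=wp([.5315,-.37,.05]); print(u,v)
im=np.clip(c["frame"].astype(float)*3,0,255).astype(np.uint8)[:,:,::-1].copy()
x0,y0=int(max(0,u-75)),int(max(0,v-75))
print(x0,y0); cv2.imwrite("pics/w2.png",cv2.resize(im[y0:y0+150,x0:x0+150],None,fx=4,fy=4,interpolation=cv2.INTER_CUBIC))
```

```text
t 5.68 pos [ 0.5306 -0.3713  0.2237] xyaw 2.52 j [ -7.9  44.8  63.5  95.7 -43.   67.5 -20.8] F [ 0.1  0.1 -0.2] M [-0.02  0.01  0.  ]
dp units [ 0.005 -0.005  0.583]
roll units 0.006
254.02920118857483 193.75657537510935
179 118
```

View pics/w2.png

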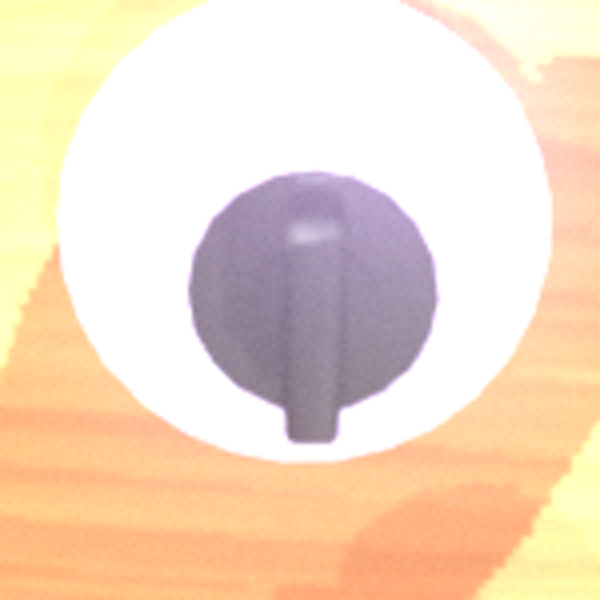

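The bar lies along the tool's x axis, as intended. The flange centre is at about pixel (257,190.5). I'll work out the final offset.

Run:
```python
from h import *
s=env.sense(); c=env.read_camera("wrist")
p=at(c,(257.2,190.5),.0345,s); print(p, at(c,(257,(118+440/4)),.0627,s),at(c,(257,(118+228/4)),.0627,s))
p[2]=.107; delta(p,2)
```

```text
[ 0.52952847 -0.37298264  0.0345    ] [ 0.50493738 -0.37383214  0.0627    ] [ 0.55172482 -0.37169664  0.0627    ]
t 5.78 pos [ 0.5305 -0.3714  0.2239] xyaw 2.6 j [ -7.9  44.7  63.5  95.7 -43.   67.5 -20.7] F [-0.3 -0.  -0.3] M [-0.05 -0.02  0.03]
dp units [-0.005  0.008  0.585]
roll units 0.007
```

Call:
{"fn": "jog_arm", "kwargs": {"dp": [[-0.005, 0.008, 0.15], [-0.005, 0.008, 0.3], [-0.005, 0.008, 0.42], [-0.005, 0.008, 0.5], [-0.005, 0.008, 0.56], [-0.005, 0.008, 0.56], [-0.005, 0.008, 0.56]], "roll": [0, 0, 0, 0, 0, 0, 0], "hand": [100, 100, 100, 100, 100, 100, 100]}}

```text
time_s: 6.37
position: [0.5295, -0.3736, 0.1123]
ee_rot: [[0.999, 0.042, 0.0], [0.042, -0.999, -0.0], [0.0, 0.0, -1.0]]
wrist_force: [-0.6, -0.3, -1.0]
width: 0.085
grip_force: 0.0
```

Call:
{"fn": "jog_arm", "kwargs": {"dp": [[0, 0, 0], [0, 0, 0], [0, 0, 0], [0, 0, 0], [0, 0, 0], [0, 0, 0], [0, 0, 0], [0, 0, 0], [0, 0, 0], [0, 0, 0]], "roll": [0, 0, 0, 0, 0, 0, 0, 0, 0, 0], "hand": [0, 0, 0, 0, 0, 0, 0, 0, 0, 0]}}

```text
time_s: 7.2
position: [0.5297, -0.3732, 0.1122]
ee_rot: [[0.999, 0.041, 0.0], [0.041, -0.999, 0.0], [0.0, -0.0, -1.0]]
wrist_force: [-1.1, 1.3, 4.3]
width: 0.0122
grip_force: 59.4
```

Run:
```python
from h import *
delta([.51,.158,.42])
```

```text
t 7.2 pos [ 0.5297 -0.3732  0.1122] xyaw 2.37 j [ -4.3  51.3  56.6  99.8 -50.3  58.  -16. ] F [-1.1  1.3  4.3] M [ 0.31  0.08 -0.03]
dp units [ 0.012 -2.658 -1.539]
```

Call:
{"fn": "jog_arm", "kwargs": {"dp": [[0, 0, -0.1], [0, 0, -0.3], [0, 0, -0.5], [0, 0, -0.7], [0, 0, -0.9], [0, 0, -0.9]], "roll": [0, 0, 0, 0, 0, 0], "hand": [0, 0, 0, 0, 0, 0]}}

```text
time_s: 7.7
position: [0.5303, -0.3759, 0.2995]
ee_rot: [[0.999, 0.04, 0.008], [0.04, -0.999, -0.006], [0.007, 0.007, -1.0]]
wrist_force: [0.5, -1.7, -0.2]
width: 0.0117
grip_force: 58.7
```

Call:
{"fn": "jog_arm", "kwargs": {"dp": [[-0.1, -0.2, -0.1], [-0.1, -0.4, -0.3], [-0.1, -0.6, -0.3], [-0.1, -0.8, -0.3], [-0.1, -1, -0.3], [-0.1, -1, -0.3]], "roll": [0, 0, 0, 0, 0, 0], "hand": [0, 0, 0, 0, 0, 0]}}

```text
time_s: 8.2
position: [0.5021, -0.1674, 0.3507]
ee_rot: [[0.999, 0.048, -0.002], [0.048, -0.999, 0.003], [-0.001, -0.004, -1.0]]
wrist_force: [2.2, 0.4, -1.4]
width: 0.0122
grip_force: 58.9
```

Call:
{"fn": "jog_arm", "kwargs": {"dp": [[-0.1, -0.2, 0], [-0.1, -0.4, 0], [-0.1, -0.6, 0], [-0.1, -0.8, 0], [-0.1, -0.8, 0], [-0.1, -0.8, 0]], "roll": [0, 0, 0, 0, 0, 0], "hand": [0, 0, 0, 0, 0, 0]}}

```text
time_s: 8.7
position: [0.4746, -0.0115, 0.3514]
ee_rot: [[0.999, 0.049, -0.001], [0.049, -0.999, 0.001], [-0.0, -0.001, -1.0]]
wrist_force: [-0.2, -0.8, -1.9]
width: 0.0118
grip_force: 59.1
```

Run:
```python
from h import *
delta([.51,.158,.38])
s=env.sense(); c=env.read_camera("wrist"); save(c,"w3")
```

```text
t 8.7 pos [ 0.4746 -0.0115  0.3514] xyaw 2.81 j [-70.1  16.5  81.2 110.7 -17.7  67.8 -69.6] F [-0.2 -0.8 -1.9] M [-0.06  0.03  0.02]
dp units [ 0.218 -0.838 -0.142]
```

View pics/w3.png

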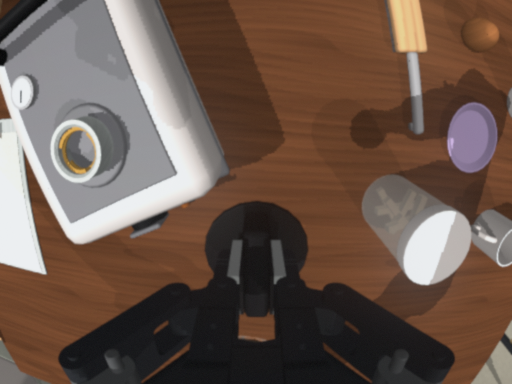

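The wrist view shows the neck rim centred at about (76.5,150), and the cap is held squarely at (257,240).

Run:
```python
from h import *
s=env.sense(); c=env.read_camera("wrist")
print(at(c,(76.5,150),.182,s)); t=env.read_camera("top"); print(at(t,(221.4,207),.182))
rs=[ray(c,(76.5,150),s),ray(t,(221.4,207)),ray(env.read_camera("scene"),(287,157))]
print(tri(rs))
delta([.51,.157,.37])
```

```text
[0.51253255 0.15375114 0.182     ]
[0.50574989 0.15764518 0.182     ]
[0.50981212 0.16042088 0.17411212]
t 8.9 pos [ 0.4745 -0.0168  0.3518] xyaw 2.2 j [-69.6  16.6  81.4 110.7 -17.7  67.8 -69.6] F [ 0.7  0.2 -1.2] M [-0.04  0.03 -0.01]
dp units [ 0.211 -0.862 -0.091]
```

Call:
{"fn": "jog_arm", "kwargs": {"dp": [[0.05, -0.2, -0.05], [0.1, -0.3, -0.1], [0.1, -0.45, -0.1], [0.1, -0.6, -0.1], [0.1, -0.6, -0.1], [0.1, -0.6, -0.1], [0.1, -0.6, -0.1], [0.1, -0.6, -0.1], [0.1, -0.6, -0.1]], "roll": [-0.6, -0.6, -0.6, -0.6, -0.6, -0.6, -0.6, -0.6, -0.6], "hand": [0, 0, 0, 0, 0, 0, 0, 0, 0]}}

```text
time_s: 9.65
position: [0.4902, 0.1035, 0.3719]
ee_rot: [[0.555, 0.832, 0.0], [0.832, -0.555, 0.0], [0.0, 0.0, -1.0]]
wrist_force: [0.7, 0.7, -1.1]
width: 0.0117
grip_force: 59.2
```

Run:
```python
from h import *
delta([.51,.157,.32])
s=env.sense(); c=env.read_camera("wrist"); save(c,"w4")
```

```text
t 9.65 pos [0.4902 0.1035 0.3719] xyaw 56.32 j [-71.5  12.6  64.9 105.6 -12.2  69.5 -36.5] F [ 0.7  0.7 -1.1] M [-0.03  0.01 -0.02]
dp units [ 0.278 -0.066  0.259]
```

View pics/w4.png

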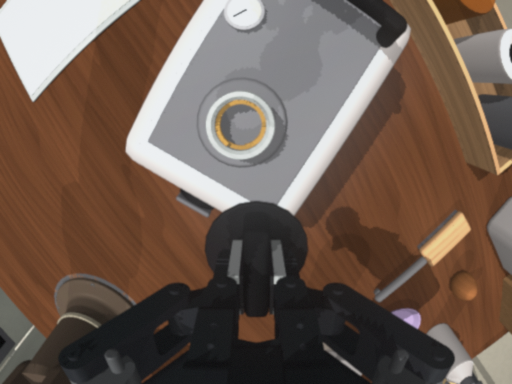

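The rim ring is clear at about (240,126) and the cap's flange is at (256,243). I'll fit the rim numerically.

Run:
```python
from h import *
np.set_printoptions(precision=4,suppress=True)
s=env.sense(); c=env.read_camera("wrist")
g=c["frame"].astype(int); hsv=cv2.cvtColor(c["frame"],cv2.COLOR_RGB2GRAY).astype(float)
print(hsv[126,198:212].astype(int), hsv[126,270:284].astype(int))
m=((hsv>165)).astype(np.uint8); roi=np.zeros_like(m); cv2.circle(roi,(240,126),42,1,-1); m&=roi
n,l,st,ce=cv2.connectedComponentsWithStats(m); k=1+np.argmax(st[1:,4]); print(st[k])
cn=max(cv2.findContours((l==k).astype(np.uint8),cv2.RETR_EXTERNAL,cv2.CHAIN_APPROX_NONE)[0],key=len)
w=np.array([at(c,p[0],.182,s)[:2] for p in cn]); (cx,cy),r=cv2.minEnclosingCircle((w*1000).astype(np.float32))
A=np.c_[2*w,np.ones(len(w))]; q=np.linalg.lstsq(A,(w**2).sum(1),rcond=None)[0]; R=np.sqrt(q[2]+q[0]**2+q[1]**2)
print("fit",q[:2],R,"res",np.std(np.hypot(*(w-q[:2]).T)-R),cx,cy,r)
delta([q[0],q[1],.32],56)
```

```text
[134 144 148 150 149 149 153 178 219 229 230 226 207 179] [212 213 209 200 162 122 108 105 108 107 106 107 106 105]
[ 205   91   69   69 1746]
fit [0.5101 0.1601] 0.029992440830626826 res 0.0002638611503222311 510.1962585449219 159.98440551757812 30.507497787475586
t 9.75 pos [0.49   0.104  0.3718] xyaw 56.03 j [-71.6  12.6  65.  105.6 -12.2  69.5 -36.8] F [-0.4 -0.9 -1.7] M [0.06 0.06 0.04]
dp units [ 0.289 -0.074  0.259]
roll units 0.0
```

Call:
{"fn": "jog_arm", "kwargs": {"dp": [[0.15, -0.04, 0], [0.289, -0.074, 0.1], [0.289, -0.074, 0.25], [0.289, -0.074, 0.36], [0.289, -0.074, 0.36], [0.289, -0.074, 0.36]], "roll": [0, 0, 0, 0, 0, 0], "hand": [0, 0, 0, 0, 0, 0]}}

```text
time_s: 10.25
position: [0.5094, 0.1609, 0.2995]
ee_rot: [[0.557, 0.831, -0.002], [0.831, -0.557, -0.002], [-0.003, -0.0, -1.0]]
wrist_force: [0.2, -0.6, -0.6]
width: 0.0117
grip_force: 59.2
```

Run:
```python
from h import *
delta([.5101,.1601,.276],56)
c=env.read_camera("top"); im=c["frame"][:,:,::-1]; d=env.read_camera("scene")["frame"][:,:,::-1]
cv2.imwrite("pics/t5.png",np.hstack([cv2.resize(im[157:257,171:271],(390,390),interpolation=cv2.INTER_CUBIC),cv2.resize(d[107:207,237:337],(390,390),interpolation=cv2.INTER_CUBIC)]))
```

```text
t 10.25 pos [0.5094 0.1609 0.2995] xyaw 56.17 j [-67.8  22.3  59.2 107.  -21.4  63.  -34.3] F [ 0.2 -0.6 -0.6] M [-0.07  0.06  0.05]
dp units [-0.001  0.005  0.117]
roll units 0.002
```

View pics/t5.png

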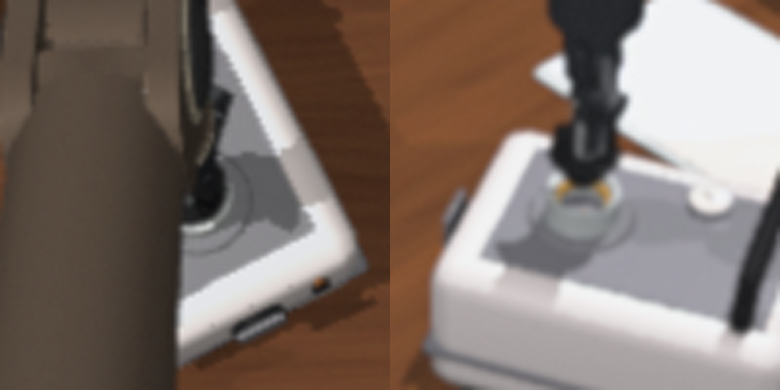

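The cap sits centred above the neck mouth in both views: the scene panel shows it just above the rim at about (585,165). Now a gentle descent.

Call:
{"fn": "jog_arm", "kwargs": {"dp": [[-0.001, 0.005, 0.03], [-0.001, 0.005, 0.06], [-0.001, 0.005, 0.08], [-0.001, 0.005, 0.1], [-0.001, 0.005, 0.11], [-0.001, 0.005, 0.12], [-0.001, 0.005, 0.12]], "roll": [0, 0, 0, 0, 0, 0, 0], "hand": [0, 0, 0, 0, 0, 0, 0]}}

```text
time_s: 10.93
position: [0.5102, 0.1613, 0.2756]
ee_rot: [[0.554, 0.833, 0.0], [0.833, -0.554, -0.0], [0.0, 0.0, -1.0]]
wrist_force: [-0.2, 0.2, -1.1]
width: 0.0118
grip_force: 59.2
```

Call:
{"fn": "jog_arm", "kwargs": {"dp": [[-0.003, 0.002, 0.005], [-0.003, 0.002, 0.01], [-0.003, 0.002, 0.01], [-0.003, 0.002, 0.01]], "roll": [0, 0, 0, 0], "hand": [0, 0, 0, 0]}}

```text
time_s: 11.27
position: [0.5105, 0.1605, 0.274]
ee_rot: [[0.554, 0.833, 0.001], [0.833, -0.554, 0.0], [0.001, 0.001, -1.0]]
wrist_force: [2.2, 0.4, -1.0]
width: 0.0116
grip_force: 59.1
```

Call:
{"fn": "jog_arm", "kwargs": {"dp": [[0, 0, 0.005], [0, 0, 0.005], [0, 0, 0.01], [0, 0, 0.01]], "roll": [0, 0, 0, 0], "hand": [0, 0, 0, 0]}}

```text
time_s: 11.6
position: [0.5104, 0.1605, 0.272]
ee_rot: [[0.554, 0.833, 0.001], [0.833, -0.554, 0.0], [0.001, 0.001, -1.0]]
wrist_force: [2.7, 1.5, 0.6]
width: 0.0119
grip_force: 59.4
```

Call:
{"fn": "jog_arm", "kwargs": {"dp": [[0.002, 0.001, 0.005], [0.002, 0.001, 0.005], [0.002, 0.001, 0.005]], "roll": [0, 0, 0], "hand": [0, 0, 0]}}

```text
time_s: 11.85
position: [0.5107, 0.1606, 0.2715]
ee_rot: [[0.554, 0.833, -0.0], [0.833, -0.554, 0.001], [0.0, -0.0, -1.0]]
wrist_force: [0.8, -0.9, 8.2]
width: 0.012
grip_force: 60.6
```

Call:
{"fn": "jog_arm", "kwargs": {"dp": [[0, 0, 0.005], [0, 0, 0.005], [0, 0, 0.005]], "roll": [0, 0, 0], "hand": [0, 0, 0]}}

```text
time_s: 12.1
position: [0.5108, 0.1606, 0.2712]
ee_rot: [[0.554, 0.832, 0.0], [0.832, -0.554, 0.001], [0.001, -0.001, -1.0]]
wrist_force: [-3.7, -0.0, 16.5]
width: 0.012
grip_force: 61.8
```

Call:
{"fn": "jog_arm", "kwargs": {"dp": [[0, 0, -0.005], [0, 0, -0.006], [0, 0, -0.008], [0, 0, -0.008]], "roll": [0, -0.05, -0.1, -0.1], "hand": [0, 0, 0, 0]}}

```text
time_s: 12.43
position: [0.5107, 0.1608, 0.2721]
ee_rot: [[0.412, 0.911, 0.0], [0.911, -0.412, 0.001], [0.001, -0.0, -1.0]]
wrist_force: [0.3, 0.3, 5.4]
width: 0.012
grip_force: 60.1
```

Call:
{"fn": "jog_arm", "kwargs": {"dp": [[0, 0, -0.001], [0, 0, -0.0025], [0, 0, -0.004], [0, 0, -0.004]], "roll": [-0.05, -0.1, -0.15, -0.15], "hand": [0, 0, 0, 0]}}

```text
time_s: 12.77
position: [0.5104, 0.1606, 0.2727]
ee_rot: [[0.19, 0.982, -0.0], [0.982, -0.19, 0.001], [0.0, -0.001, -1.0]]
wrist_force: [0.2, -1.0, 5.5]
width: 0.0118
grip_force: 60.1
```

Call:
{"fn": "jog_arm", "kwargs": {"dp": [[0, 0, -0.001], [0, 0, -0.002], [0, 0, -0.0035], [0, 0, -0.0035]], "roll": [-0.05, -0.1, -0.15, -0.15], "hand": [0, 0, 0, 0]}}

```text
time_s: 13.1
position: [0.5101, 0.1606, 0.2727]
ee_rot: [[-0.043, 0.999, -0.001], [0.999, 0.043, -0.0], [0.0, -0.001, -1.0]]
wrist_force: [0.5, 0.3, -1.0]
width: 0.0116
grip_force: 59.2
```

Contact vanished at yaw 92°, which is the end of the thread. I'll lower to confirm the drop.

Call:
{"fn": "jog_arm", "kwargs": {"dp": [[0, 0, 0.005], [0, 0, 0.01], [0, 0, 0.015], [0, 0, 0.015]], "roll": [0, 0, 0, 0], "hand": [0, 0, 0, 0]}}

```text
time_s: 13.43
position: [0.5103, 0.1608, 0.2696]
ee_rot: [[-0.04, 0.999, -0.001], [0.999, 0.04, -0.0], [-0.0, -0.001, -1.0]]
wrist_force: [0.2, 0.7, -2.0]
width: 0.012
grip_force: 59.2
```

Confirmed: it is 3 mm lower with no resistance. I'll continue down to the next rib.

Call:
{"fn": "jog_arm", "kwargs": {"dp": [[0, 0, 0.005], [0, 0, 0.01], [0, 0, 0.01]], "roll": [0, 0, 0], "hand": [0, 0, 0]}}

```text
time_s: 13.68
position: [0.5104, 0.1607, 0.2678]
ee_rot: [[-0.041, 0.999, -0.0], [0.999, 0.041, -0.0], [-0.0, -0.0, -1.0]]
wrist_force: [-0.5, -0.9, -0.6]
width: 0.0117
grip_force: 59.3
```

Call:
{"fn": "jog_arm", "kwargs": {"dp": [[0, 0, 0.004], [0, 0, 0.004], [0, 0, 0.004]], "roll": [0, 0, 0], "hand": [0, 0, 0]}}

```text
time_s: 13.93
position: [0.5105, 0.1606, 0.2675]
ee_rot: [[-0.041, 0.999, -0.0], [0.999, 0.041, 0.0], [0.0, -0.0, -1.0]]
wrist_force: [-0.9, 0.1, 4.1]
width: 0.0116
grip_force: 60.2
```

Call:
{"fn": "jog_arm", "kwargs": {"dp": [[0, 0, 0.001], [0, 0, 0.0025], [0, 0, 0.004], [0, 0, 0.0045], [0, 0, 0.0045]], "roll": [0.05, 0.1, 0.15, 0.2, 0.2], "hand": [0, 0, 0, 0, 0]}}

```text
time_s: 14.35
position: [0.511, 0.1607, 0.2666]
ee_rot: [[0.273, 0.962, 0.001], [0.962, -0.273, -0.0], [0.0, 0.001, -1.0]]
wrist_force: [0.9, 0.2, 4.7]
width: 0.0115
grip_force: 59.9
```

Call:
{"fn": "jog_arm", "kwargs": {"dp": [[0, 0, 0.001], [0, 0, 0.0025], [0, 0, 0.004], [0, 0, 0.0045], [0, 0, 0.0045]], "roll": [0.05, 0.1, 0.15, 0.2, 0.2], "hand": [0, 0, 0, 0, 0]}}

```text
time_s: 14.77
position: [0.5109, 0.1607, 0.2657]
ee_rot: [[0.555, 0.832, 0.001], [0.832, -0.555, -0.0], [0.0, 0.001, -1.0]]
wrist_force: [0.1, -0.8, 6.0]
width: 0.012
grip_force: 60.0
```

Run:
```python
from h import *
delta(None)
```

```text
t 14.77 pos [0.5109 0.1607 0.2657] xyaw 56.3 j [-65.6  24.7  57.1 109.1 -24.1  59.1 -31.8] F [ 0.1 -0.8  6. ] M [-0.03 -0.01 -0.07]
```

Call:
{"fn": "jog_arm", "kwargs": {"dp": [[0, 0, 0.001], [0, 0, 0.002], [0, 0, 0.003], [0, 0, 0.004], [0, 0, 0.004]], "roll": [0.05, 0.1, 0.15, 0.2, 0.2], "hand": [0, 0, 0, 0, 0]}}

```text
time_s: 15.18
position: [0.5109, 0.1607, 0.2648]
ee_rot: [[0.784, 0.621, 0.001], [0.621, -0.784, -0.0], [0.0, 0.001, -1.0]]
wrist_force: [0.3, 0.2, 5.2]
width: 0.0118
grip_force: 60.0
```

Call:
{"fn": "jog_arm", "kwargs": {"dp": [[0, 0, 0.001], [0, 0, 0.002], [0, 0, 0.002], [0, 0, 0.002]], "roll": [0.05, 0.1, 0.1, 0.1], "hand": [0, 0, 0, 0]}}

```text
time_s: 15.52
position: [0.5108, 0.1607, 0.2644]
ee_rot: [[0.869, 0.495, 0.001], [0.495, -0.869, -0.0], [0.0, 0.0, -1.0]]
wrist_force: [-0.3, -0.1, 5.3]
width: 0.0119
grip_force: 60.0
```

Run:
```python
from h import *
delta(None)
```

```text
t 15.52 pos [0.5108 0.1607 0.2644] xyaw 29.67 j [-69.5  28.2  64.2 109.4 -29.1  60.9 -53.4] F [-0.3 -0.1  5.3] M [-0.15 -0.17 -0.06]
```

Call:
{"fn": "jog_arm", "kwargs": {"dp": [[0, 0, 0], [0, 0, 0.001], [0, 0, 0.001], [0, 0, 0.001]], "roll": [0.05, 0.1, 0.1, 0.1], "hand": [0, 0, 0, 0]}}

```text
time_s: 15.85
position: [0.511, 0.1607, 0.2644]
ee_rot: [[0.936, 0.353, 0.001], [0.353, -0.936, -0.0], [0.001, 0.0, -1.0]]
wrist_force: [-0.1, -1.0, 6.4]
width: 0.0114
grip_force: 60.3
```

Run:
```python
from h import *
delta(None)
```

```text
t 15.85 pos [0.511  0.1607 0.2644] xyaw 20.68 j [-70.6  29.6  66.6 109.4 -31.   61.7 -60.5] F [-0.1 -1.   6.4] M [-0.16 -0.14 -0.02]
```

Call:
{"fn": "jog_arm", "kwargs": {"dp": [[0, 0, 0], [0, 0, 0], [0, 0, 0], [0, 0, 0]], "roll": [0.05, 0.1, 0.1, 0.1], "hand": [0, 0, 0, 0]}}

```text
time_s: 16.18
position: [0.5111, 0.1607, 0.2644]
ee_rot: [[0.979, 0.202, 0.001], [0.202, -0.979, -0.0], [0.001, 0.0, -1.0]]
wrist_force: [0.7, -0.7, 6.5]
width: 0.0118
grip_force: 60.3
```

Run:
```python
from h import *
delta(None)
```

```text
t 16.18 pos [0.5111 0.1607 0.2644] xyaw 11.67 j [-71.7  31.1  69.  109.4 -32.9  62.6 -67.6] F [ 0.7 -0.7  6.5] M [-0.13 -0.12 -0.1 ]
```

Call:
{"fn": "jog_arm", "kwargs": {"dp": [[0, 0, 0], [0, 0, 0], [0, 0, 0], [0, 0, 0]], "roll": [0.05, 0.1, 0.1, 0.1], "hand": [0, 0, 0, 0]}}

```text
time_s: 16.52
position: [0.5111, 0.1606, 0.2644]
ee_rot: [[0.999, 0.046, 0.001], [0.046, -0.999, -0.0], [0.001, 0.0, -1.0]]
wrist_force: [0.6, -0.8, 7.3]
width: 0.0118
grip_force: 60.4
```

Run:
```python
from h import *
delta(None)
```

```text
t 16.52 pos [0.5111 0.1606 0.2644] xyaw 2.65 j [-72.6  32.6  71.4 109.5 -34.8  63.6 -74.7] F [ 0.6 -0.8  7.3] M [-0.18 -0.07 -0.07]
```

Call:
{"fn": "jog_arm", "kwargs": {"dp": [[0, 0, 0], [0, 0, 0], [0, 0, 0], [0, 0, 0]], "roll": [0.05, 0.1, 0.1, 0.1], "hand": [0, 0, 0, 0]}}

```text
time_s: 16.85
position: [0.5111, 0.1606, 0.2644]
ee_rot: [[0.994, -0.111, 0.001], [-0.111, -0.994, -0.0], [0.001, 0.0, -1.0]]
wrist_force: [0.2, -0.4, 7.3]
width: 0.0119
grip_force: 60.4
```

Run:
```python
from h import *
delta(None)
```

```text
t 16.85 pos [0.5111 0.1606 0.2644] xyaw -6.35 j [-73.4  34.3  73.6 109.5 -36.7  64.8 -81.7] F [ 0.2 -0.4  7.3] M [-0.21 -0.16 -0.04]
```

Run:
```python
from h import *
m=[]
for i in range(10):
    c=env.read_camera("wrist"); s=env.sense(); m.append(np.r_[s["moment"],s["wrist_force"]])
print(np.round(np.mean(m,0),3),np.round(np.std(m,0),3)); delta(None)
im=np.clip(c["frame"].astype(float)*2.5,0,255).astype(np.uint8)[:,:,::-1]
cv2.imwrite("pics/w6.png",cv2.resize(im[130:330,156:356],None,fx=3,fy=3,interpolation=cv2.INTER_CUBIC))
```

```text
[-0.216 -0.173 -0.063  0.947 -0.204  6.503] [0.027 0.025 0.033 0.611 0.376 0.579]
t 17.35 pos [0.5111 0.1605 0.2644] xyaw -6.31 j [-73.4  34.3  73.6 109.5 -36.7  64.7 -81.7] F [1.1 0.1 6. ] M [-0.22 -0.23 -0.12]
```

View pics/w6.png

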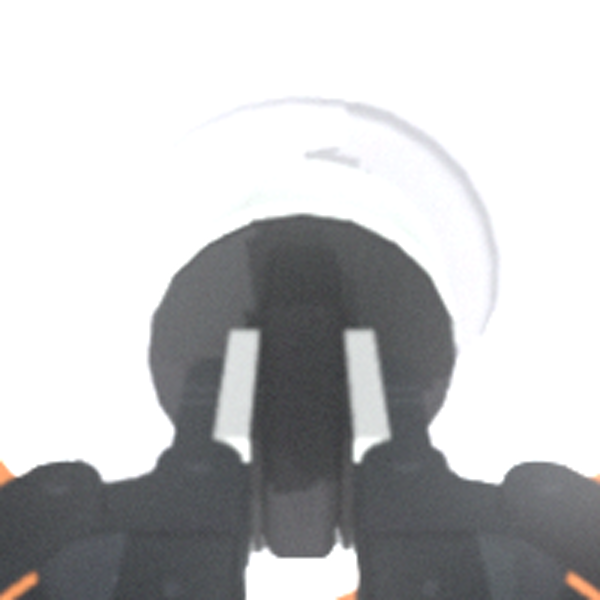

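The bar is still aligned with the pads, so there is no slip, and the flange covers the rim. Torque is still low, so I'll turn further with less downward load.

Call:
{"fn": "jog_arm", "kwargs": {"dp": [[0, 0, -0.001], [0, 0, -0.002], [0, 0, -0.002], [0, 0, -0.002]], "roll": [0.05, 0.1, 0.1, 0.1], "hand": [0, 0, 0, 0]}}

```text
time_s: 17.68
position: [0.5109, 0.1602, 0.2644]
ee_rot: [[0.964, -0.265, 0.001], [-0.265, -0.964, -0.001], [0.001, 0.001, -1.0]]
wrist_force: [2.8, -1.2, 2.6]
width: 0.0121
grip_force: 59.7
```

```bash
cat >> h.py <<'E'
def mom(k=5):
    m=[]
    for i in range(k):
        env.read_camera("wrist"); s=env.sense(); m.append(np.r_[s["moment"],s["wrist_force"]])
    print("M,F",np.round(np.mean(m,0),3)); delta(None)
E
python3 -c "from h import *;mom()"
```

```text
M,F [-0.754 -0.776 -0.028  4.229 -3.048  0.872]
t 17.93 pos [0.5108 0.1603 0.2644] xyaw -15.52 j [-74.1  36.   75.8 109.6 -38.6  65.9 -89. ] F [ 4.8 -3.2  0.6] M [-0.8  -0.87  0.06]
```

Call:
{"fn": "jog_arm", "kwargs": {"dp": [[0.002, 0.001, 0.001], [0.002, 0.001, 0.001], [0.002, 0.001, 0.001]], "roll": [0.03, 0.06, 0.06], "hand": [0, 0, 0]}}

```text
time_s: 18.18
position: [0.5108, 0.1602, 0.2644]
ee_rot: [[0.933, -0.359, -0.0], [-0.359, -0.933, -0.0], [-0.0, 0.0, -1.0]]
wrist_force: [0.8, -2.2, 5.9]
width: 0.0118
grip_force: 60.1
```

```bash
python3 -c "from h import *;mom()"
```

```text
M,F [-0.731 -0.256 -0.042  1.456 -3.005  4.912]
t 18.43 pos [0.5108 0.1602 0.2644] xyaw -20.95 j [-74.3  36.9  76.9 109.6 -39.6  66.7 -93.4] F [ 1.8 -3.1  5.1] M [-0.73 -0.23  0.04]
```

Call:
{"fn": "jog_arm", "kwargs": {"dp": [[0, 0, -0.002], [0, 0, -0.004], [0, 0, -0.004]], "roll": [0, 0, 0], "hand": [0, 0, 0]}}

```text
time_s: 18.68
position: [0.5108, 0.1602, 0.2644]
ee_rot: [[0.934, -0.358, 0.0], [-0.358, -0.934, -0.001], [0.0, 0.001, -1.0]]
wrist_force: [5.5, -3.2, -4.6]
width: 0.0118
grip_force: 58.9
```

```bash
python3 -c "from h import *;mom(3)"
```

```text
M,F [-8.100e-01 -1.061e+00 -2.000e-03  5.118e+00 -3.445e+00 -3.652e+00]
t 18.83 pos [0.5108 0.1602 0.2644] xyaw -20.99 j [-74.4  36.9  76.9 109.6 -39.5  66.6 -93.5] F [ 4.8 -3.9 -3.6] M [-0.78 -1.06  0.01]
```

Call:
{"fn": "jog_arm", "kwargs": {"dp": [[0, 0, 0.002], [0.001, 0.001, 0.003], [0.002, 0.001, 0.003]], "roll": [0.04, 0.08, 0.1], "hand": [0, 0, 0]}}

```text
time_s: 19.08
position: [0.511, 0.1599, 0.2644]
ee_rot: [[0.865, -0.501, -0.001], [-0.501, -0.865, -0.001], [-0.0, 0.001, -1.0]]
wrist_force: [0.3, -3.2, 3.8]
width: 0.0118
grip_force: 61.4
```

```bash
python3 -c "from h import *;delta(None);mom(3)"
```

```text
t 19.08 pos [0.511  0.1599 0.2644] xyaw -30.09 j [ -74.7   38.2   78.3  109.5  -40.9   67.6 -101.2] F [ 0.3 -3.2  3.8] M [-0.82  0.01  0.85]
M,F [-0.831 -0.083  0.44   0.178 -3.251  4.139]
t 19.23 pos [0.511  0.1599 0.2644] xyaw -29.94 j [ -74.7   38.2   78.3  109.5  -40.9   67.6 -101.1] F [ 0.4 -4.1  4. ] M [-0.88 -0.03  0.37]
```

Torque has jumped to 0.44 N·m or more, so the cap is snug. I'll release and lift off.

Call:
{"fn": "jog_arm", "kwargs": {"dp": [[0, 0, 0], [0, 0, 0], [0, 0, 0], [0, 0, 0], [0, 0, 0], [0, 0, 0]], "roll": [0, 0, 0, 0, 0, 0], "hand": [50, 50, 50, 50, 50, 50]}}

```text
time_s: 19.73
position: [0.5111, 0.1603, 0.2643]
ee_rot: [[0.866, -0.5, -0.0], [-0.5, -0.866, 0.0], [-0.0, -0.0, -1.0]]
wrist_force: [0.1, 0.4, 0.3]
width: 0.0427
grip_force: 0.0
```

Call:
{"fn": "jog_arm", "kwargs": {"dp": [[0, 0, -0.1], [0, 0, -0.25], [0, 0, -0.4], [0, 0, -0.55], [0, 0, -0.55], [0, 0, -0.55]], "roll": [0, 0, 0, 0, -0.1, -0.1], "hand": [50, 50, 50, 50, 50, 50]}}

```text
time_s: 20.23
position: [0.5117, 0.1599, 0.376]
ee_rot: [[0.935, -0.353, 0.002], [-0.353, -0.935, 0.002], [0.001, -0.003, -1.0]]
wrist_force: [0.4, 0.2, -1.5]
width: 0.0429
grip_force: 0.0
```

Run:
```python
from h import *
delta(None); s=env.sense()
c=env.read_camera("wrist"); d=env.read_camera("scene")
a=np.clip(c["frame"].astype(float)*1.8,0,255).astype(np.uint8)[90:290,156:356,::-1]; b=d["frame"][107:207,237:337,::-1]
cv2.imwrite("pics/f.png",np.hstack([cv2.resize(x,(400,400),interpolation=cv2.INTER_CUBIC) for x in(a,b)]))
```

```text
t 20.23 pos [0.5117 0.1599 0.376 ] xyaw -20.7 j [ -78.3   26.1   78.3  101.1  -26.6   74.8 -104.5] F [ 0.4  0.2 -1.5] M [ 0.03  0.03 -0.03]
```

View pics/f.png

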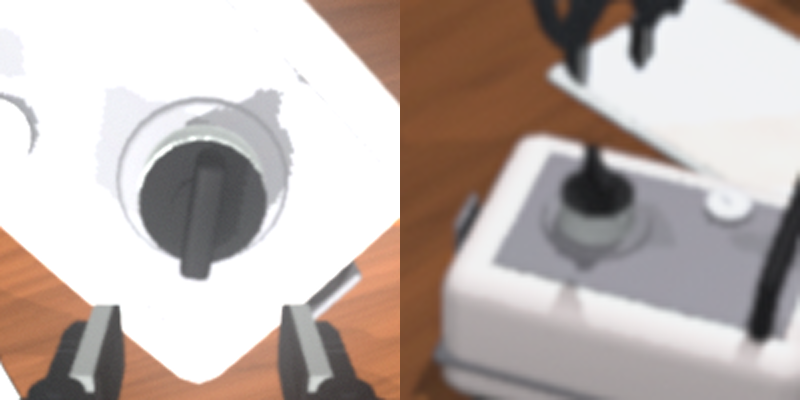

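The final view shows the flange flat on the rim, the bar standing where I left it and the gripper clear. Handing in.

```bash
python3 -c "from cell import env;print(env.hand_in())"
```

```text
the job is handed in; nothing more can be done
None
```

The filler cap is back on the steam cleaner: I turned it back until it dropped about 5.5 mm, then forward until the flange sat flat on the rim and it held tight. I then let go and handed in at about 20 s; the torque read 0.4–0.85 N·m at the end of the last turn, above the 0.15–0.2 given as snug, and the hand-in gave no verdict.

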